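# Index the welding turntable and clamp it

### The arm

A 6-joint arm with a two-finger parallel gripper is mounted at the origin on the work surface. World frame = base frame: x ahead of the robot, y to its left, z up, the work surface at z = 0. Lengths are in m, angles in degrees, forces in N, time in s.
With the tool pointing down it reaches from about 0.4 to 0.825 m from the base axis. Payload 7 kg.
Tool frame: the origin (TCP) lies on the centre line of the jaws, within the pads' length; the fingertips stand 14 mm ahead of it and the grasp point (between the pads) lies 5 mm behind it; z points along the fingers, x is the direction in which the jaws open and shut, and the axes are right-handed (so a half turn about z gives the same grasp; the last joint's range is limited). The gripper opens to 88 mm and grips with 3 to 60 N. Pads are 19 mm wide; open, the fingers measure 130 mm over their backs; the gripper's body (78 mm by 193 mm) begins 47 mm behind the grasp point.
Start: joints at [-46.748, 20.546, 0.682, 0, -70.136, -16.507], TCP at [0.304, -0.603, 0.241] pointing down, gripper open.
Joint ranges: [-176.03, 176.03], [-82.01, 121.73], [-58.28, 71.71], [-173.87, 95.51], [-174.79, -0.11], [-173.66, 173.66]. Speed limits (degrees/s): [136.94, 136.94, 172.46, 180, 180, 180].

### API

Orientations are given as [roll, pitch, yaw] about the fixed x, y, z axes, in that order (R = Rz(yaw) Ry(pitch) Rx(roll)).
In Python, from plant import * gives the robot as it stands.
- The arm moves only by the shell command python3 -m handwheel 'ROWS' [OPENING]. ROWS is JSON, a list of rows, each a list of 2 entries, a list of its own where there are three numbers: the shift along the tool's x, y, z each as a share of 0.2 m, from -1 to 1, then the turn, a rotation vector about the tool's x, y, z each as a share of 360 degrees, from -1 to 1. In form: [[[tx, ty, tz], [ax, ay, az]], ...]. A call has 1 to 5 rows; each row is the pose to reach, as a shift and turn from the pose commanded when the call began, along the tool's axes at that moment, turning the shorter way round; what a row does not reach only later rows make up. A row lasts 1/12 s, in which the tool goes at most 41.7 mm and 7.16 degrees, less where a joint would pass 70% of its speed; a pose out of reach is approached as far as the arm can. A call with a number of a shift or a turn outside -1 to 1 is refused whole. A call with a gripper value outside its range is refused whole. OPENING is the closure, from -1 (fully open) to 1 (shut), set as the call begins (- or left out, the last holds). The fingers move at their own pace and stop on an object; the grip force is fixed at half the most. Time passes only in rows, so rows that repeat a pose let the fingers close. It gives the time, the measured TCP pose, the force and the opening at its end, in the units of the state.
- get_obs(): the state, without advancing time (a new reading comes with each control period).
- snapshot(name): name is "scene" or "top" or "wrist"; returns a dict with "color" (420x560x3 uint8, red, green, blue), "z_map" (420x560 float32, m along the optical axis (not along the pixel's ray), 0 where there is no reading), "intrinsics" (3x3 intrinsics, pixels), "distortion" ([k1, k2, p1, p2, k3] as OpenCV has them; the pictures are not rectified), "rvec" (rotation vector, rad) and "tvec" (3), from world to camera coordinates, as OpenCV has them. Camera axes: x right, y down, z forward; pixel columns grow to the right and rows downward; lengths in m; the calibration is good to about 2 mm. A picture is of the moment at which its call begins.
- close_job(): hands the job in, once; it reports no verdict.
The state is a dict: "clock": time; "joint_pos": joint angles; "qvel": joint speeds; "tau": joint torques, N m; "tool_pos": TCP position; "orientation": TCP orientation; "force": force on the tool from outside, world axes, zero at the start; "moment": the same for the moment, N m; "opening": finger opening in m.
Only numpy, scipy, OpenCV 4.12 (cv2) and the standard library are available. Lean on these libraries where they do the work, as an engineer would, in place of code of your own. Each camera call takes 0.05 s, during which the arm holds its last target. There are 200 camera calls.

### The job

Push the turntable's long pointer arm round with a fingertip until it points at the middle of the taller of the two tube offcuts standing on the bench. Then push the clamp lever all the way round to its stop, so that the lever lies alongside the base. Push gently, do not grip anything, leave the pointer on its mark, and do not shift or lift the tubes, the hammer or the can.

Things in the scene. Friction and masses are not known exactly. Their poses are not given: they have to be found in the camera images.
- turntable_axis (a point): point on the upright axis of the bench welding turntable, 51 mm above the bench, at mid-height of its round steel plate (radius 65 mm, from 45 to 57 mm above the bench). The plate carries a dark flange with a pipe stub (radius 42 mm, top 87 mm above the bench). Below it is a fixed grey base: a foot plate 170 x 170 mm, 10 mm thick, with a round housing of radius 70 mm at most. The x axis runs along the pointer arm, outwards; z is up
- pointer_tip (a point): point of the pointer arm, 151 mm from the turntable axis, 51 mm above the bench. The arm is a flat steel bar 22 mm wide and 12 mm thick (45 to 57 mm above the bench, open space beneath it), straight out from the plate's rim to 140 mm from the axis, then a short pointed end. Its axes are the arm's: x outwards along the arm, y to the arm's left, z up. The whole turntable turns with the arm
- turntable (a joint): angle of the turntable, rad, growing anticlockwise seen from above; 0 with the arm pointing straight away from the clamp-lever side of the base, stops at -1.9 and 1.9. Stiff bearing (0.25 N m, about 2.5 N at 100 mm from the axis), it stays where it is left
- lever_pivot (a point): point on the upright axis of the clamp lever, 50 mm above the bench, on the robot's side of the base 85 mm from the turntable axis
- lever_ball (a point): centre of the black ball (radius 13 mm) at the end of the clamp lever, 82 mm from the lever's pivot, 50 mm above the bench. Between pivot and ball the lever is a steel bar 14 mm wide, 44 to 56 mm above the bench, open space beneath it outside the base (the foot plate, 10 mm thick, ends level with the pivot; a block under the pivot reaches 15 mm beyond it)
- clamp_lever (a joint): angle of the clamp lever, rad: 0 when it points straight out from the base towards the robot (open), growing as it turns clockwise seen from above (the ball goes to the base's left, the +y side), 1.2 at its stop (clamped). Friction 0.12 N m (about 2 N at 60 mm), it stays where it is left
- tall_tube: the taller steel tube offcut, standing loose, 42 mm across, 80 mm tall, 0.24 to 0.4 kg; origin at the centre of its foot. It stands to the left or right of the turntable, 190 to 255 mm from its axis
- short_tube: the shorter steel tube offcut, standing loose, 42 mm across, 40 mm tall; origin at the centre of its foot. On the other side of the turntable; leave it alone
- hammer: hammer lying on the bench to the right, handle towards the robot; leave it alone
- spray_can: closed grey can, 60 mm across and 160 mm tall, standing on the bench to the left; origin at the centre of its foot; leave it alone
Things that resemble listed ones, but are neither listed nor needed, are in the scene too. What is shaped like the tall_tube but black is not meant.

How it is judged (in metres and radians):
On the way, in this order (a step that is already met when the one before it is completed fails the run):
1. the pointer points at the middle of the tall tube, the clamp lever not yet closed (y of tall_tube in the frame of pointer_tip between -0.014 and 0.014 m and x of tall_tube in the frame of pointer_tip above 0 m and value of joint clamp_lever below 0.5 rad), for 0.3 s.
2. the clamp lever is pushed to its stop (value of joint clamp_lever above 1.08 rad), for 0.2 s.
At the end, for the whole second after the job is handed in: the pointer arm's centre line passes within 14 mm of the tall tube's axis with the tube ahead of the tip, the clamp lever is at 1.08 rad or more (stop at 1.2), the turntable is still, and both tubes stand upright within 15 mm of where they were (y of tall_tube in the frame of pointer_tip between -0.014 and 0.014 m and x of tall_tube in the frame of pointer_tip above 0 m and value of joint clamp_lever above 1.08 rad and velocity of joint turntable between -0.05 and 0.05 rad/s and distance of each of tall_tube, short_tube from where it was at the start of the episode below 0.015 m and angle between each of tall_tube, short_tube's own z axis and vertical below 0.1 rad); the robot touches nothing.
It fails at once if a tube is shifted by more than 15 mm or lifted (distance of any of tall_tube, short_tube from where it was at the start of the episode above 0.015 m).
It fails at once if the hammer or the can is shifted by more than 30 mm (distance of any of hammer, spray_can from where it was at the start of the episode above 0.03 m).
It fails at once if the turntable or the lever is gripped or pushed hard (more than 25 N) (contact force between the fingers and turntable above 25 N or contact force between the fingers and clamp_lever above 25 N).
It also fails if it takes over 58 s, if anything falls off the work surface, if the arm or the gripper's body presses on something with over 40 N, if the wrist force passes 120 N, or if a joint passes its speed limit or range.

## Working session

There is one attempt and no reset: what is moved stays moved. The work goes in short steps, Python scripts to look and compute and a shell command to move; the robot and the scene stay as the last step left them, time stands still between calls to the robot, and variables do not carry over. Pictures are saved under pics/ and viewed, about 8 in all and at most 12, crops included, and the job is handed in when it is done.

```bash
ls; mkdir -p pics; python3 - <<'E'
from plant import *
import cv2,numpy as np,pickle
print(get_obs())
d={n:snapshot(n) for n in("scene","top")}
pickle.dump(d,open("s0.pkl","wb"))
for n in d:
    cv2.imwrite(f"pics/{n}0.png",d[n]["color"][:,:,::-1]); s=d[n]; print(n,s["intrinsics"],s["distortion"],s["rvec"],s["tvec"])
E
```

```text
pics
{'clock': 0.0, 'joint_pos': array([-4.67467944e+01,  2.05902860e+01,  6.33443102e-01, -1.90657086e-02,
       -7.01345807e+01, -1.65081024e+01]), 'qvel': array([-0.021863  , -0.03993138,  0.11535456, -0.00989681,  0.00871922,
        0.04362622]), 'tau': array([ 9.66837142e-04, -5.82712913e+01,  2.93053293e+01,  6.99707419e+00,
        6.81172955e-03, -1.35781906e-04]), 'tool_pos': array([ 0.30354395, -0.60238285,  0.23963643]), 'orientation': array([-1.79991204e+02, -9.27482997e-02,  1.16738603e+02]), 'force': array([-0.25231341, -0.92828877,  0.06685391]), 'moment': array([-0.04678555,  0.04059271,  0.02837419]), 'opening': 0.08736223524797745}
scene [[447.69958065   0.         276.70041031]
 [  0.         447.69958065 209.61003021]
 [  0.           0.           1.        ]] [-0.03276603  0.          0.          0.          0.        ] [ 0.91658136  2.51774411 -1.04438922] [ 0.45372158 -0.20102513  1.51553522]
top [[437.75295927   0.         279.93098855]
 [  0.         437.75295927 212.18975717]
 [  0.           0.           1.        ]] [-0.10020401  0.          0.          0.          0.        ] [ 2.14476019 -2.13938476  0.16256087] [-0.03022749  0.5865398   1.14075742]
```

View pics/scene0.png

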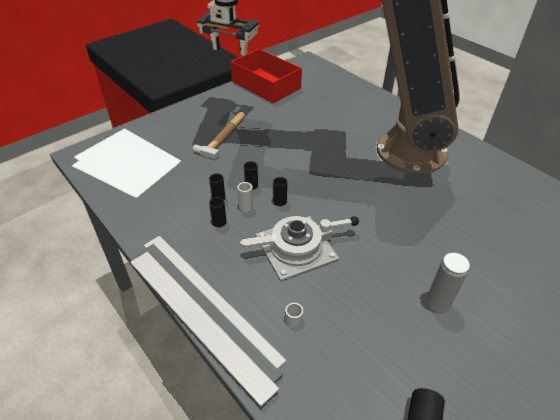

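View pics/top0.png

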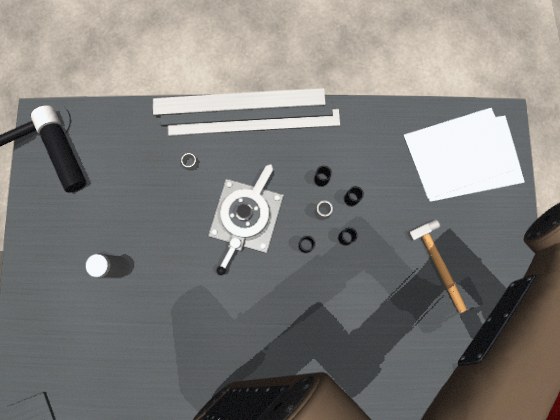

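The scene shows the turntable with the tall steel tube among black ones (top view about (324,209)), the short tube at (189,160), the plate centre at (245,211), the pointer tip at (269,167) and the ball at (221,270). Next I'll measure them.

```bash
cat > h.py <<'E'
import cv2,numpy as np
def ray(s,uv,z):
    R=cv2.Rodrigues(np.array(s["rvec"],float))[0];t=np.array(s["tvec"],float).ravel()
    p=cv2.undistortPoints(np.array(uv,float).reshape(-1,1,2),s["intrinsics"],s["distortion"]).reshape(-1,2)
    d=np.c_[p,np.ones(len(p))]@R; c=-R.T@t
    return c+d*((z-c[2])/d[:,2])[:,None]
def cloud(s):
    h,w=s["z_map"].shape; u,v=np.meshgrid(np.arange(w),np.arange(h)); uv=np.stack([u,v],-1).reshape(-1,2).astype(float)
    p=cv2.undistortPoints(uv.reshape(-1,1,2),s["intrinsics"],s["distortion"]).reshape(-1,2)
    R=cv2.Rodrigues(np.array(s["rvec"],float))[0];t=np.array(s["tvec"],float).ravel()
    z=s["z_map"].reshape(-1,1); return ((np.c_[p,np.ones(len(p))]*z-t)@R).reshape(h,w,3)
def pix(s,P): return cv2.projectPoints(np.array(P,float).reshape(-1,3),s["rvec"],s["tvec"],s["intrinsics"],s["distortion"])[0].reshape(-1,2)
E
python3 - <<'E'
from h import *;import pickle
d=pickle.load(open("s0.pkl","rb"));s=d["top"]
P=cloud(s);Z=P[:,:,2];hsv=cv2.cvtColor(s["color"],cv2.COLOR_RGB2HSV)
print("approx",[(n,ray(s,[uv],z)[0].round(3)) for n,uv,z in[("tall",(324,209),.08),("short",(189,160),.04),("axis",(245,211),.057),("tip",(269,167),.057),("ball",(221,270),.05),("can",(98,266),.16),("hamhead",(424,231),.02),("pivot",(235,243),.056)]])
def circ(n,c,r,lo,hi):
    m=(Z>lo)&(Z<hi)&(np.hypot(P[:,:,0]-c[0],P[:,:,1]-c[1])<r)
    q=P[m][:,:2].astype(np.float32); (cc,rr)=cv2.minEnclosingCircle(q); print(n,len(q),np.round(cc,4),round(rr,4),Z[m].mean().round(4),q.mean(0).round(4)); return m
g=lambda uv,z:ray(s,[uv],z)[0][:2]
circ("tall",g((324,209),.08),.035,.07,.09)
circ("short",g((189,160),.04),.035,.03,.05)
circ("stub",g((245,211),.087),.055,.075,.095)
circ("can",g((98,266),.16),.045,.14,.18)
m=circ("ball",g((221,270),.05),.025,.035,.075)
ax=g((245,211),.057)
r=np.hypot(P[:,:,0]-ax[0],P[:,:,1]-ax[1])
m=(Z>.04)&(Z<.07)&(r>.078)&(r<.17)&(P[:,:,0]>ax[0])
q=P[m][:,:2];print("arm",len(q),cv2.fitLine(q.astype(np.float32),cv2.DIST_L2,0,.01,.01).ravel(),q[np.hypot(*(q-ax).T).argmax()])
print("noise/bench",np.median(Z[300:310,50:80]),Z[300:310,50:80].std())
for uv in [(323,176),(353,196),(347,236),(306,244)]: print("black",g(uv,.08),Z[uv[1]-8:uv[1]+8,uv[0]-8:uv[0]+8].max())
E
```

```text
approx [('tall', array([ 0.59 , -0.145,  0.08 ])), ('short', array([0.734, 0.225, 0.04 ])), ('axis', array([0.588, 0.065, 0.057])), ('tip', array([0.709, 0.001, 0.057])), ('ball', array([0.43 , 0.127, 0.05 ])), ('can', array([0.435, 0.415, 0.16 ])), ('hamhead', array([ 0.539, -0.429,  0.02 ])), ('pivot', array([0.502, 0.09 , 0.056]))]
tall 85 [ 0.5921 -0.1443] 0.0211 0.0775 [ 0.5911 -0.1445]
short 84 [0.735  0.2281] 0.0216 0.0369 [0.7347 0.2279]
stub 179 [0.58   0.0663] 0.0228 0.0856 [0.5827 0.0675]
can 462 [0.4366 0.4201] 0.0302 0.156 [0.4371 0.4167]
ball 97 [0.4356 0.1227] 0.0183 0.0563 [0.4346 0.1238]
arm 192 [ 0.8880449  -0.45975676  0.68441397  0.01466295] [ 0.71656647 -0.00118929]
noise/bench -0.0021302610217277885 0.09917997962912484
black [ 0.679036   -0.14328972] 1.2164308441588338
black [ 0.62506789 -0.2222326 ] 1.2164308441588338
black [ 0.51873129 -0.20408562] 1.2164308441588338
black [ 0.49770779 -0.09676556] 1.2164308441588338
```

```bash
python3 - <<'E'
from h import *;import pickle
d=pickle.load(open("s0.pkl","rb"));
for n in d:
    s=d[n];P=cloud(s);Z=P[:,:,2];r=np.hypot(P[:,:,0]-.585,P[:,:,1]-.066)
    m=((Z>.04)&(Z<.1)&(r<.12)).astype(np.uint8)
    o=cv2.morphologyEx(m,cv2.MORPH_OPEN,cv2.getStructuringElement(cv2.MORPH_ELLIPSE,(27,27)))
    c=cv2.findContours(o,0,cv2.CHAIN_APPROX_NONE)[0]
    if c and n=="top":
        c=max(c,key=cv2.contourArea);w=ray(s,c.reshape(-1,2),.057)[:,:2].astype(np.float32);print(n,"plate",cv2.minEnclosingCircle(w),cv2.fitEllipse(w))
    m=(Z>.04)&(Z<.07)&(r<.085); q=P[m][:,:2]; print("plate pts",len(q),cv2.minEnclosingCircle(P[(Z>.04)&(Z<.07)&(r<.072)][:,:2].astype(np.float32)))
    f=(Z>.003)&(Z<.018)&(r<.13); print("foot",cv2.minAreaRect(P[f][:,:2].astype(np.float32)))
    # arm line, symmetrical window
    a=(Z>.045)&(Z<.065)&(r>.08)&(r<.135)&(P[:,:,0]>.6); print("arm",cv2.fitLine(P[a][:,:2].astype(np.float32),cv2.DIST_L2,0,.01,.01).ravel())
    rb=np.hypot(P[:,:,0]-.435,P[:,:,1]-.124); b=(Z>.035)&(Z<.075)&(rb<.03)
    blk=b&(s["color"].max(2)<60); print("ball",blk.sum(),ray(s,[np.argwhere(blk)[:,::-1].mean(0)],.052))
    t=(Z>.07)&(Z<.09)&(np.hypot(P[:,:,0]-.592,P[:,:,1]+.1445)<.03);print("tall",cv2.minEnclosingCircle(P[t][:,:2].astype(np.float32)))
E
```

```text
plate pts 1470 ((0.5849536657333374, 0.06562360376119614), 0.07175099104642868)
foot ((0.578662633895874, 0.06759220361709595), (0.2539650797843933, 0.227969691157341), 87.30136108398438)
arm [ 0.87923986 -0.47637933  0.6829352   0.02210064]
ball 50 [[0.43145145 0.13434637 0.052     ]]
tall ((0.5950037240982056, -0.14273753762245178), 0.022288154810667038)
top plate ((0.5864919424057007, 0.06520471721887589), 0.06361635774374008) ((0.5933842062950134, 0.06246919557452202), (0.10058648139238358, 0.12545521557331085), 151.93246459960938)
plate pts 1685 ((0.5838010311126709, 0.060966238379478455), 0.0707850232720375)
foot ((0.5804057717323303, 0.06008131802082062), (0.23968026041984558, 0.24527709186077118), 56.40094757080078)
arm [ 0.8818275  -0.4715722   0.6805102   0.01674612]
ball 58 [[0.42910255 0.12741644 0.052     ]]
tall ((0.5920928120613098, -0.1443074494600296), 0.021062782034277916)
```

```bash
cat >> h.py <<'E'
from scipy.spatial.transform import Rotation as Ro
A=np.array([.585,.066])
def rel(p,yaw,p0=None,o0=None):
    from plant import get_obs
    if p0 is None: o=get_obs();p0,o0=o["tool_pos"],o["orientation"]
    R0=Ro.from_euler("xyz",o0,degrees=True);R1=Ro.from_euler("xyz",[180,0,yaw],degrees=True)
    print("shift",(R0.inv().apply(np.array(p)-p0)/.2).round(3).tolist(),"turn",((R0.inv()*R1).as_rotvec(degrees=True)/360).round(4).tolist())
def pol(c,rho,th,off,z):
    a=np.radians(th);u=np.array([np.cos(a),np.sin(a)]);n=np.array([-u[1],u[0]])
    return np.r_[c+rho*u+off*n,z]
E
python3 - <<'E'
from h import *
p=pol(A,.115,-28,.05,.24);print(p);rel(p,152)
E
```

```text
[0.71001255 0.05615815 0.24      ]
shift [2.026, 3.297, 0.001] turn [0.0001, -0.0002, -0.0979]
```

```bash
R='[[[0.506,0.824,0],[0,0,0]],[[0.506,0.824,0],[0,0,0]],[[0.506,0.824,0],[0,0,0]],[[0.506,0.824,0],[0,0,0]],[[0.506,0.824,0],[0,0,0]]]'; python3 -m handwheel '[[[0.506,0.824,0],[0,0,0]],[[0.506,0.824,0],[0,0,0]],[[0.506,0.824,0],[0,0,0]],[[0.506,0.824,0],[0,0,0]],[[0.506,0.824,0],[0,0,0]]]' 1
python3 -m handwheel '[[[0.506,0.824,0],[0,0,0]],[[0.506,0.824,0],[0,0,0]],[[0.506,0.824,0],[0,0,0]],[[0.506,0.824,0],[0,0,0]],[[0.506,0.824,0],[0,0,0]]]'
python3 -c "
from h import *
rel(pol(A,.115,-28,.05,.24),152)"
```

```text
clock: 0.52
tool_pos: [0.4065, -0.4354, 0.2403]
orientation: [180.0, -0.0, 116.8]
force: [-0.5, -0.8, 0.3]
opening: 0.0599
clock: 0.93
tool_pos: [0.5082, -0.2707, 0.2404]
orientation: [180.0, -0.0, 116.8]
force: [0.9, -0.8, 0.4]
opening: 0.0264
shift [1.003, 1.638, 0.003] turn [0.0001, -0.0, -0.0977]
```

```bash
python3 -m handwheel '[[[0.5,0.82,0],[0,0,0]],[[0.5,0.82,0],[0,0,0]],[[0.5,0.82,0],[0,0,0]],[[0.5,0.82,0],[0,0,0]],[[0.5,0.82,0],[0,0,0]]]'
python3 -m handwheel '[[[0.5,0.82,0],[0,0,0]],[[0.5,0.82,0],[0,0,0]],[[0.5,0.82,0],[0,0,0]],[[0.5,0.82,0],[0,0,0]],[[0.5,0.82,0],[0,0,0]]]'
python3 -m handwheel '[[[0,0,0],[0,0,-0.0977]],[[0,0,0],[0,0,-0.0977]],[[0,0,0],[0,0,-0.0977]],[[0,0,0],[0,0,-0.0977]],[[0,0,0],[0,0,-0.0977]]]'
python3 - <<'E'
from h import *;from plant import *
rel(pol(A,.115,-28,.05,.052),152)
cv2.imwrite("pics/w1.png",np.hstack([snapshot("wrist")["color"],snapshot("scene")["color"][80:500,130:410]])[:,:,::-1][:,:800])
E
```

```text
clock: 1.35
tool_pos: [0.6099, -0.1073, 0.2401]
orientation: [-180.0, -0.0, 116.8]
force: [0.6, -0.2, -1.1]
opening: 0.0004
clock: 1.77
tool_pos: [0.7112, 0.056, 0.2395]
orientation: [-180.0, -0.0, 116.8]
force: [0.1, -0.8, 0.2]
opening: 0.0004
clock: 2.18
tool_pos: [0.7097, 0.0527, 0.2398]
orientation: [-180.0, -0.1, 152.3]
force: [0.3, -0.3, 0.8]
opening: 0.0006
shift [0.006, 0.017, 0.939] turn [-0.0001, -0.0002, 0.0008]Traceback (most recent call last):
  File "<stdin>", line 3, in <module>
    return _nx.concatenate(arrs, 1, dtype=dtype, casting=casting)
           ~~~~~~~~~~~~~~~^^^^^^^^^^^^^^^^^^^^^^^^^^^^^^^^^^^^^^^
ValueError: all the input array dimensions except for the concatenation axis must match exactly, but along dimension 0, the array at index 0 has size 420 and the array at index 1 has size 340
```

```bash
python3 - <<'E'
from h import *;from plant import *
cv2.imwrite("pics/w1.png",snapshot("wrist")["color"][:,:,::-1])
E
```

```text
(no output)
```

View pics/w1.png

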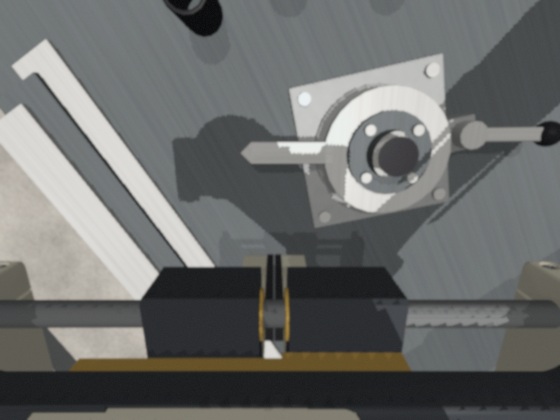

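The wrist view shows the arm lying parallel to the tool's x axis: tip (243,153), plate centre (388,149), ball (548,133), pivot (469,135). The fingers are on the arm's left. I'll refine with these, then descend.

```bash
python3 -m handwheel '[[[0,0.02,0.2],[0,0,0]],[[0,0.02,0.4],[0,0,0]],[[0,0.02,0.6],[0,0,0]],[[0,0.02,0.8],[0,0,0]],[[0,0.02,0.8],[0,0,0]]]'; python3 - <<'E'
from h import *;from plant import *
s=dict(snapshot("wrist"))
E
python3 - <<'E'
from h import *;from plant import *;import pickle
d=pickle.load(open("s0.pkl","rb"))
s=snapshot("wrist");g=snapshot("top")
cv2.imwrite("pics/w2.png",np.hstack([s["color"][:,:,::-1][:,100:460],g["color"][:,:,::-1][60:480,150:400][:360].repeat(1,0) if 0 else cv2.resize(g["color"][100:310,150:360,::-1],(420,420))]))
rel(pol(A,.115,-28,.045,.052),152)
E
```

```text
clock: 2.75
tool_pos: [0.7062, 0.0549, 0.0713]
orientation: [-179.5, -0.6, 151.6]
force: [-1.9, -0.1, -1.7]
opening: 0.0003
shift [0.013, -0.032, 0.152] turn [0.0, 0.0002, -0.0004]
```

View pics/w2.png

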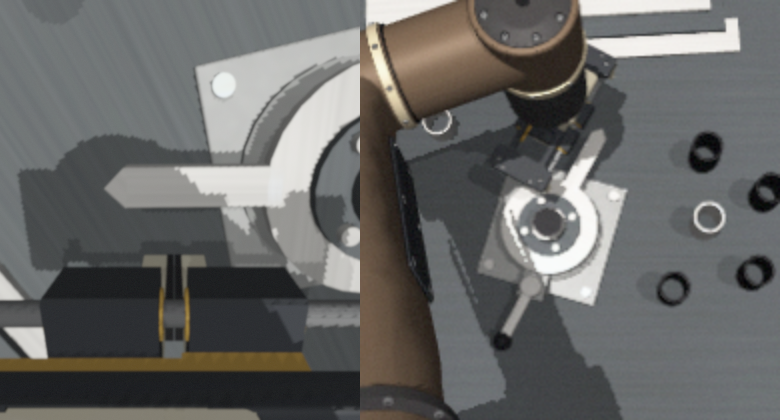

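The wrist view has the arm at rows 165-208 with its tip at column 105. The finger is clear below it, about 32 mm behind the tip. Descending next.

```bash
python3 -m handwheel '[[[0.01,-0.03,0.1],[0,0,0]],[[0.01,-0.03,0.1],[0,0,0]],[[0.01,-0.03,0.1],[0,0,0]]]'; python3 - <<'E'
from h import *
rel(pol(A,.115,-28,.03,.052),152)
for off in(.022,):
  for k in(2,4,6,8,10): rel(pol(A,.115,-28-k,off,.052),152-k,pol(A,.115,-28,off,.052),[180,0,152])
E
```

```text
clock: 3.15
tool_pos: [0.7081, 0.0518, 0.063]
orientation: [179.9, 0.1, 151.9]
force: [-0.3, 0.3, -0.3]
opening: 0.0004
shift [0.002, -0.076, 0.055] turn [0.0002, 0.0003, -0.0004]
shift [-0.003, -0.02, -0.0] turn [0.0, -0.0, 0.0056]
shift [-0.006, -0.04, -0.0] turn [-0.0, -0.0, 0.0111]
shift [-0.008, -0.061, -0.0] turn [0.0, -0.0, 0.0167]
shift [-0.01, -0.081, -0.0] turn [0.0, -0.0, 0.0222]
shift [-0.01, -0.102, -0.0] turn [0.0, -0.0, 0.0278]
```

```bash
python3 -m handwheel '[[[0,-0.02,0.045],[0,0,0]],[[0,-0.04,0.045],[0,0,0]],[[0,-0.05,0.045],[0,0,0]],[[0,-0.06,0.045],[0,0,0]],[[0,-0.076,0.045],[0,0,0]]]'
python3 -m handwheel '[[[0,-0.01,0],[0,0,0]],[[0,-0.02,0],[0,0,0]],[[0,-0.03,0],[0,0,0]],[[0,-0.04,0],[0,0,0]],[[0,-0.04,0],[0,0,0]]]'
python3 -m handwheel '[[[-0.003,-0.02,0],[0,0,0.0056]],[[-0.006,-0.04,0],[0,0,0.0111]],[[-0.008,-0.061,0],[0,0,0.0167]],[[-0.01,-0.081,0],[0,0,0.0222]],[[-0.01,-0.102,0],[0,0,0.0278]]]'
python3 -c "
from h import *;from plant import *
cv2.imwrite('pics/w3.png',snapshot('wrist')['color'][:,:,::-1])
rel(pol(A,.115,-38,.022,.052),142)"
```

```text
clock: 3.57
tool_pos: [0.7003, 0.0382, 0.0521]
orientation: [180.0, 0.0, 151.9]
force: [-0.4, -1.0, -0.5]
opening: 0.0002
clock: 3.98
tool_pos: [0.6966, 0.0312, 0.0518]
orientation: [180.0, 0.0, 151.9]
force: [1.9, 0.7, -0.0]
opening: 0.0004
clock: 4.4
tool_pos: [0.6888, 0.0126, 0.0517]
orientation: [180.0, 0.0, 141.8]
force: [1.3, 3.7, 0.1]
opening: 0.0004
shift [-0.002, 0.005, -0.001] turn [0.0001, 0.0, -0.0009]
```

View pics/w3.png

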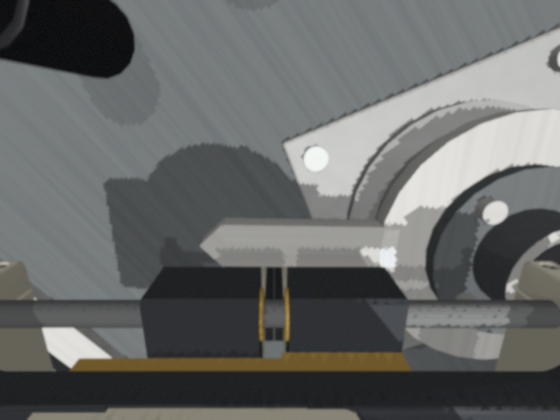

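In contact with a reaction of about 4 N. The arm's edge (row ~220) stays horizontal in the wrist view, so it follows the finger. Continuing.

```bash
python3 -m handwheel '[[[-0.003,-0.02,0],[0,0,0.0056]],[[-0.006,-0.04,0],[0,0,0.0111]],[[-0.008,-0.061,0],[0,0,0.0167]],[[-0.01,-0.081,0],[0,0,0.0222]],[[-0.01,-0.102,0],[0,0,0.0278]]]'
python3 -m handwheel '[[[-0.003,-0.02,0],[0,0,0.0056]],[[-0.006,-0.04,0],[0,0,0.0111]],[[-0.008,-0.061,0],[0,0,0.0167]],[[-0.01,-0.081,0],[0,0,0.0222]],[[-0.01,-0.102,0],[0,0,0.0278]]]'
python3 -m handwheel '[[[-0.003,-0.02,0],[0,0,0.0056]],[[-0.006,-0.04,0],[0,0,0.0111]],[[-0.008,-0.061,0],[0,0,0.0167]],[[-0.01,-0.081,0],[0,0,0.0222]],[[-0.01,-0.102,0],[0,0,0.0278]]]'
python3 - <<'E'
from h import *;from plant import *
rel(pol(A,.115,-68,.022,.052),112)
s=snapshot("wrist");g=snapshot("top")
cv2.imwrite("pics/w4.png",np.hstack([s["color"][:,100:460,::-1],cv2.resize(g["color"][100:310,150:360,::-1],(420,420))]))
E
```

```text
clock: 4.87
tool_pos: [0.6777, -0.0046, 0.0517]
orientation: [180.0, 0.0, 131.9]
force: [0.5, 2.7, -0.8]
opening: 0.0003
clock: 5.28
tool_pos: [0.6639, -0.0197, 0.0517]
orientation: [179.9, 0.0, 121.9]
force: [2.3, 2.6, -1.1]
opening: 0.0006
clock: 5.7
tool_pos: [0.6478, -0.0322, 0.0517]
orientation: [179.9, 0.0, 111.9]
force: [1.8, 2.2, -0.4]
opening: 0.0003
shift [-0.002, 0.003, -0.001] turn [0.0002, 0.0, -0.0004]
```

View pics/w4.png

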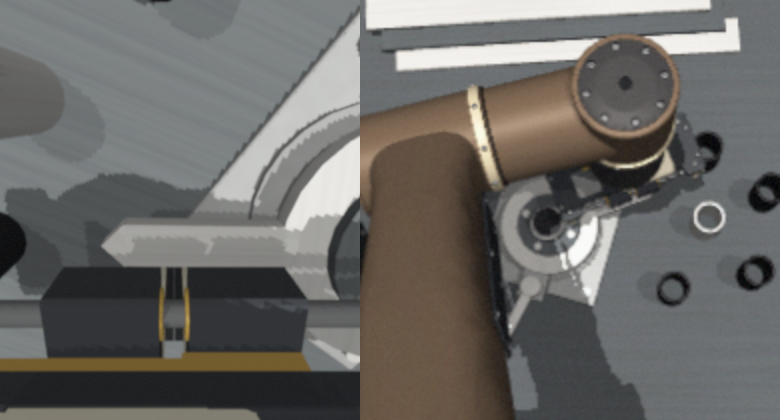

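The arm still follows and all tubes stand; the tall tube enters the wrist view at the left (~(30,95)). Two more steps, to about -86°, then I'll back off and measure.

```bash
python3 -m handwheel '[[[-0.003,-0.02,0],[0,0,0.0056]],[[-0.006,-0.04,0],[0,0,0.0111]],[[-0.008,-0.061,0],[0,0,0.0167]],[[-0.01,-0.081,0],[0,0,0.0222]],[[-0.01,-0.102,0],[0,0,0.0278]]]'
python3 -m handwheel '[[[-0.003,-0.02,0],[0,0,0.0056]],[[-0.006,-0.04,0],[0,0,0.0111]],[[-0.008,-0.061,0],[0,0,0.0167]],[[-0.01,-0.081,0],[0,0,0.0222]],[[-0.01,-0.081,0],[0,0,0.0222]]]'
python3 - <<'E'
from h import *;from plant import *;import pickle
s=snapshot("wrist");g=snapshot("scene");pickle.dump((s,g,get_obs()),open("s1.pkl","wb"))
cv2.imwrite("pics/w5.png",np.hstack([s["color"][:,:,::-1][:,:380],cv2.resize(g["color"][140:350,170:380,::-1],(420,420))]))
for n,q in(("wrist",s),("scene",g)):
    P=cloud(q);Z=P[:,:,2]
    t=(Z>.07)&(Z<.09)&(np.hypot(P[:,:,0]-.592,P[:,:,1]+.1445)<.04);print(n,"tall",t.sum(),cv2.minEnclosingCircle(P[t][:,:2].astype(np.float32)) if t.sum() else 0)
    r=np.hypot(P[:,:,0]-.585,P[:,:,1]-.066);a=(Z>.045)&(Z<.065)&(r>.08)&(r<.15)&(P[:,:,1]<.02)&(np.abs(P[:,:,0]-.587)<.03)
    if a.sum(): print("arm",a.sum(),cv2.fitLine(P[a][:,:2].astype(np.float32),cv2.DIST_L2,0,.01,.01).ravel())
E
```

```text
clock: 6.22
tool_pos: [0.6299, -0.0417, 0.0518]
orientation: [179.9, 0.0, 101.9]
force: [1.9, 2.3, -0.9]
opening: 0.0004
clock: 6.63
tool_pos: [0.6138, -0.0473, 0.0518]
orientation: [180.0, -0.0, 93.9]
force: [0.7, 0.9, -0.1]
opening: 0.0006
wrist tall 4170 ((0.5938195586204529, -0.1440802812576294), 0.021141497418284416)
arm 6737 [ 0.07178643 -0.99742     0.5903955  -0.04636647]
scene tall 19 ((0.6088261604309082, -0.13981017470359802), 0.015452995896339417)
arm 20 [ 0.9501923  -0.31166434  0.608234   -0.02816092]
```

View pics/w5.png

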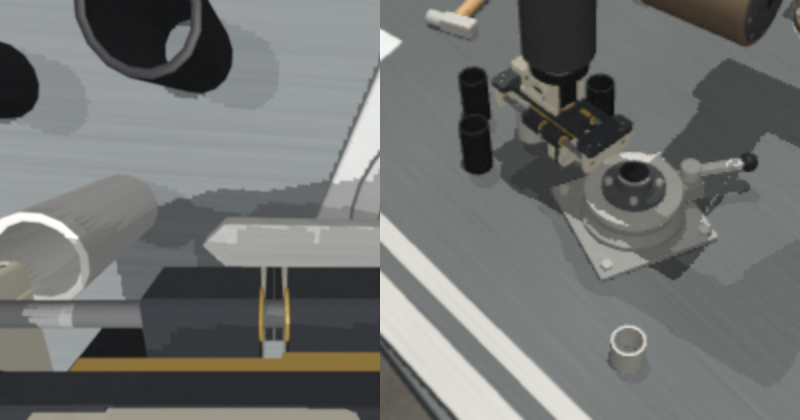

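The pointer tip (205,245) now aims close to the tall tube (rim centre ~(38,262)), and nothing has been disturbed. I'll get a more exact line from the arm's far edge.

```bash
python3 - <<'E'
from h import *;import pickle
s,g,o=pickle.load(open("s1.pkl","rb"))
P=cloud(s);Z=P[:,:,2]
top=(Z>.052)&(Z<.062)&(P[:,:,1]<-.01)&(P[:,:,1]>-.072)&(np.abs(P[:,:,0]-.59)<.03)
q=P[top]
E=[];F=[]
for y in np.arange(-.07,-.012,.002):
    b=q[np.abs(q[:,1]-y)<.001]
    if len(b)>5: E.append((y,b[:,0].min(),b[:,0].max()))
E=np.array(E);k=np.polyfit(E[:,0],E[:,1],1);print("edge",k,np.std(E[:,1]-np.polyval(k,E[:,0])),"th",np.degrees(np.arctan2(-1,-k[0])))
print(E[::4].round(4))
far=np.polyval(k,-.144)+.011/np.cos(np.arctan(k[0]));print("centre line x at tube",far, "tube .5938 ; at axis y", np.polyval(k,.066)+.011)
tip=P[(Z>.045)&(Z<.062)&(P[:,:,1]<-.07)&(P[:,:,1]>-.1)&(np.abs(P[:,:,0]-.592)<.02)];print("tip",tip[tip[:,1].argmin()])
E
```

```text
edge [-0.04771381  0.57820656] 0.00011450498858324576 th -87.26827181616753
[[-0.07    0.5814  0.6035]
 [-0.062   0.5813  0.6036]
 [-0.054   0.5806  0.6097]
 [-0.046   0.5805  0.6052]
 [-0.038   0.58    0.6018]
 [-0.03    0.5795  0.601 ]
 [-0.022   0.5793  0.6004]
 [-0.014   0.5788  0.6   ]]
centre line x at tube 0.5960898636252593 tube .5938 ; at axis y 0.5860574492509174
tip [ 0.59419658 -0.08321213  0.05606778]
```

Offset measured: 2 mm (centre line x=0.596 at the tube, tube x=0.594), well within 14 mm. Backing off and rising.

```bash
python3 -m handwheel '[[[0,0.05,0],[0,0,0]],[[0,0.1,0],[0,0,0]],[[0,0.15,0],[0,0,0]],[[0,0.15,-0.2],[0,0,0]],[[0,0.15,-0.4],[0,0,0]]]'
python3 -m handwheel '[[[0,0,-0.2],[0,0,0]],[[0,0,-0.4],[0,0,0]],[[0,0,-0.4],[0,0,0]]]'
python3 - <<'E'
from h import *;from plant import *;import pickle
rel([.415,.093,.2],152)
s=snapshot("wrist");P=cloud(s);Z=P[:,:,2]
q=P[(Z>.052)&(Z<.062)&(P[:,:,1]<-.015)&(P[:,:,1]>-.07)&(np.abs(P[:,:,0]-.59)<.03)]
if len(q)>50:
    f=cv2.fitLine(q[:,:2].astype(np.float32),cv2.DIST_L2,0,.01,.01).ravel();print(len(q),f,"x at tube",f[2]+f[0]/f[1]*(-.144-f[3]))
t=(Z>.07)&(Z<.09)&(np.hypot(P[:,:,0]-.593,P[:,:,1]+.1445)<.04);print(t.sum(),cv2.minEnclosingCircle(P[t][:,:2].astype(np.float32)) if t.sum() else 0)
E
```

```text
clock: 7.15
tool_pos: [0.643, -0.0457, 0.1289]
orientation: [-179.6, 0.1, 93.9]
force: [1.3, 0.6, 0.0]
opening: 0.0003
clock: 7.4
tool_pos: [0.6486, -0.0455, 0.2212]
orientation: [179.3, 0.1, 94.0]
force: [2.1, 0.1, 2.0]
opening: 0.0007
shift [0.772, -1.119, 0.09] turn [0.0018, 0.0012, -0.1611]
1352 [ 0.05909213 -0.9982525   0.5912089  -0.04252256] x at tube 0.5972159
880 ((0.5944618582725525, -0.14530374109745026), 0.02105659805238247)
```

```bash
python3 -m handwheel '[[[0.1,-0.14,0.04],[0,0,-0.018]],[[0.2,-0.28,0.04],[0,0,-0.036]],[[0.3,-0.43,0.04],[0,0,-0.054]],[[0.4,-0.58,0.04],[0,0,-0.072]],[[0.4,-0.58,0.04],[0,0,-0.08]]]'
python3 -c "
from h import *
rel([.415,.093,.2],152)"
```

```text
clock: 7.87
tool_pos: [0.5183, 0.0281, 0.2032]
orientation: [-179.9, -0.1, 123.1]
force: [-1.2, -1.0, -0.1]
opening: 0.0002
shift [0.554, -0.255, 0.017] turn [-0.0002, -0.0003, -0.0802]
```

```bash
python3 -m handwheel '[[[0.14,-0.06,0],[0,0,-0.016]],[[0.28,-0.13,0],[0,0,-0.032]],[[0.42,-0.19,0],[0,0,-0.048]],[[0.554,-0.255,0],[0,0,-0.064]],[[0.554,-0.255,0],[0,0,-0.08]]]'
python3 -m handwheel '[[[0,0,0],[0,0,0]],[[0,0,0],[0,0,0]]]'
python3 - <<'E'
from h import *;from plant import *
s=snapshot("wrist");P=cloud(s);Z=P[:,:,2]
rb=np.hypot(P[:,:,0]-.431,P[:,:,1]-.128)
b=(rb<.03)&(Z>.03)&(Z<.075)&(s["color"].max(2)<70);print("ball",b.sum(),ray(s,[np.argwhere(b)[:,::-1].mean(0)],.054) if b.any() else 0)
cv2.imwrite("pics/w6.png",s["color"][:,:,::-1])
E
```

```text
clock: 8.28
tool_pos: [0.4168, 0.0937, 0.2034]
orientation: [-180.0, -0.1, 151.9]
force: [0.1, -0.4, -0.3]
opening: 0.0007
clock: 8.45
tool_pos: [0.4202, 0.0929, 0.2037]
orientation: [180.0, 0.0, 151.4]
force: [-0.2, 0.6, -0.3]
opening: 0.0006
ball 418 [[0.43050021 0.12695615 0.054     ]]
```

View pics/w6.png

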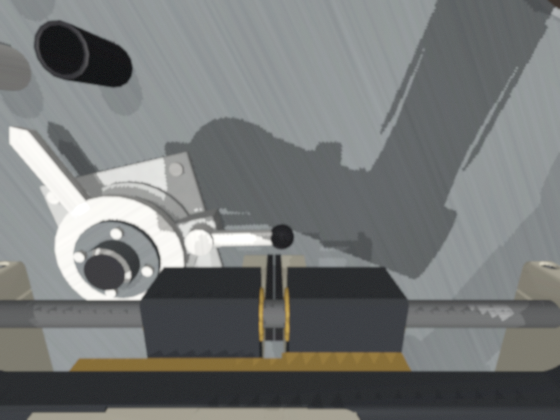

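Ball at (283,237), pivot (200,240), lever roughly horizontal in the view. By the numbers, the ball is 35 mm on the tool's +y side, so the finger is on the correct side. Descending with a bit more clearance.

```bash
python3 -m handwheel '[[[0.03,-0.03,0.15],[0,0,0]],[[0.03,-0.03,0.3],[0,0,0]],[[0.03,-0.03,0.45],[0,0,0]],[[0.03,-0.03,0.6],[0,0,0]],[[0.03,-0.03,0.6],[0,0,0]]]'
python3 -m handwheel '[[[0,0,0.08],[0,0,0]],[[0,0,0.16],[0,0,0]],[[0,0,0.16],[0,0,0]],[[0,0,0.16],[0,0,0]]]'
python3 - <<'E'
from h import *;from plant import *
b=np.array([.4305,.127]);a=np.radians(152);pv=b-.082*np.array([np.cos(a),np.sin(a)]);print("pivot",pv)
rel(pol(pv,.082,152,.024,.05),152)
for k in(2.5,5,7.5,10,12.5): rel(pol(pv,.082,152-k,.023,.052),152-k,pol(pv,.082,152,.023,.052),[180,0,152])
E
```

```text
clock: 8.92
tool_pos: [0.4092, 0.0875, 0.0789]
orientation: [-179.5, -0.2, 151.2]
force: [-1.7, 0.2, 0.5]
opening: 0.0001
clock: 9.25
tool_pos: [0.4121, 0.0897, 0.052]
orientation: [-179.9, -0.0, 151.4]
force: [0.7, 0.2, -0.6]
opening: 0.0007
pivot [0.5029017  0.08850333]
shift [0.007, 0.088, 0.01] turn [-0.0003, -0.0001, -0.0017]
shift [0.005, 0.018, 0.0] turn [-0.0, -0.0, 0.0069]
shift [0.008, 0.036, 0.0] turn [0.0, -0.0, 0.0139]
shift [0.012, 0.054, 0.0] turn [0.0, -0.0, 0.0208]
shift [0.014, 0.073, 0.0] turn [0.0, -0.0, 0.0278]
shift [0.015, 0.091, 0.0] turn [0.0, -0.0, 0.0347]
```

```bash
python3 -m handwheel '[[[0,0.02,0],[0,0,0]],[[0,0.04,0],[0,0,0]],[[0,0.06,0],[0,0,0]],[[0,0.08,0],[0,0,0]],[[0,0.088,0],[0,0,0]]]'
python3 -m handwheel '[[[0.005,0.018,0],[0,0,0.0069]],[[0.008,0.036,0],[0,0,0.0139]],[[0.012,0.054,0],[0,0,0.0208]],[[0.014,0.073,0],[0,0,0.0278]],[[0.015,0.091,0],[0,0,0.0347]]]'
python3 -m handwheel '[[[0.005,0.018,0],[0,0,0.0069]],[[0.008,0.036,0],[0,0,0.0139]],[[0.012,0.054,0],[0,0,0.0208]],[[0.014,0.073,0],[0,0,0.0278]],[[0.015,0.091,0],[0,0,0.0347]]]'
python3 - <<'E'
from h import *;from plant import *
rel(pol(np.array([.503,.0885]),.082,127,.023,.052),127)
s=snapshot("wrist");cv2.imwrite("pics/w7.png",s["color"][:,:,::-1])
E
```

```text
clock: 9.67
tool_pos: [0.4207, 0.1063, 0.0521]
orientation: [179.9, 0.0, 151.5]
force: [0.7, -0.2, -0.4]
opening: 0.0006
clock: 10.08
tool_pos: [0.4253, 0.1227, 0.0515]
orientation: [-179.9, -0.0, 138.9]
force: [-2.9, -0.4, 0.3]
opening: 0.0003
clock: 10.5
tool_pos: [0.4348, 0.1384, 0.0514]
orientation: [-179.9, -0.0, 126.4]
force: [-3.4, 1.0, 0.8]
opening: 0.0004
shift [0.006, 0.007, -0.003] turn [-0.0003, -0.0, -0.0018]
```

View pics/w7.png

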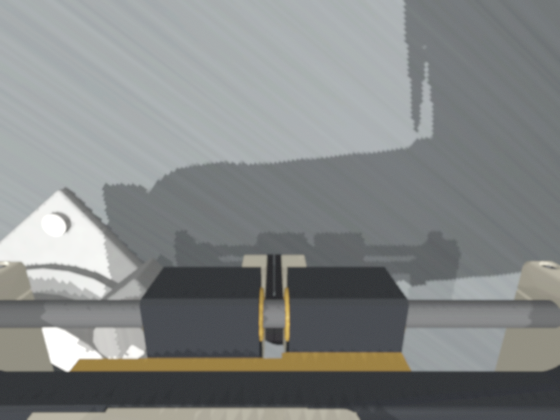

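The fingers hide the ball (just visible at ~(275,340)), and a steady 3 N reaction shows contact. Continuing, then small steps to the stop while watching force.

```bash
python3 -m handwheel '[[[0.005,0.018,0],[0,0,0.0069]],[[0.008,0.036,0],[0,0,0.0139]],[[0.012,0.054,0],[0,0,0.0208]],[[0.014,0.073,0],[0,0,0.0278]],[[0.015,0.091,0],[0,0,0.0347]]]'
python3 -m handwheel '[[[0.005,0.018,0],[0,0,0.0069]],[[0.008,0.036,0],[0,0,0.0139]],[[0.012,0.054,0],[0,0,0.0208]],[[0.014,0.073,0],[0,0,0.0278]],[[0.014,0.073,0],[0,0,0.0278]]]'
python3 -m handwheel '[[[0.001,0.007,0],[0,0,0.0028]],[[0.002,0.014,0],[0,0,0.0056]],[[0.002,0.014,0],[0,0,0.0056]]]'
python3 -c "
from h import *
rel(pol(np.array([.503,.0885]),.082,100,.023,.052),100)"
```

```text
clock: 10.97
tool_pos: [0.448, 0.1518, 0.0514]
orientation: [-179.9, -0.0, 113.9]
force: [-2.8, 1.7, 0.2]
opening: 0.0002
clock: 11.38
tool_pos: [0.4609, 0.1607, 0.0515]
orientation: [-180.0, -0.0, 104.0]
force: [-0.1, 1.1, 0.7]
opening: 0.0005
clock: 11.63
tool_pos: [0.4634, 0.1614, 0.0516]
orientation: [-180.0, -0.0, 102.0]
force: [-1.4, 0.8, 0.4]
opening: 0.0006
shift [0.016, 0.017, -0.002] turn [-0.0, -0.0, 0.0054]
```

```bash
python3 -m handwheel '[[[0.003,0.008,0],[0,0,0.0028]],[[0.006,0.016,0],[0,0,0.0056]],[[0.006,0.016,0],[0,0,0.0056]]]'
python3 -m handwheel '[[[0.002,0.007,0],[0,0,0.0028]],[[0.002,0.014,0],[0,0,0.0056]],[[0.002,0.014,0],[0,0,0.0056]]]'
python3 -m handwheel '[[[0.001,0.007,0],[0,0,0.0028]],[[0.001,0.01,0],[0,0,0.0028]],[[0.001,0.01,0],[0,0,0.0028]]]'
```

```text
clock: 11.88
tool_pos: [0.4664, 0.1631, 0.0516]
orientation: [-180.0, 0.0, 99.9]
force: [-0.1, -0.6, -1.1]
opening: 0.0006
clock: 12.13
tool_pos: [0.4693, 0.1643, 0.0516]
orientation: [180.0, -0.0, 97.9]
force: [-1.7, 0.9, -0.8]
opening: 0.0004
clock: 12.38
tool_pos: [0.4711, 0.1647, 0.0516]
orientation: [180.0, -0.0, 96.9]
force: [-0.2, 0.3, 0.1]
opening: 0.0001
```

```bash
python3 -m handwheel '[[[0,0.005,0],[0,0,0]],[[0,0.01,0],[0,0,0]],[[0,0.01,0],[0,0,0]]]'
python3 -m handwheel '[[[0,0.005,0],[0,0,0]],[[0,0.01,0],[0,0,0]],[[0,0.01,0],[0,0,0]]]'
python3 -m handwheel '[[[0,0.005,0],[0,0,0]],[[0,0.01,0],[0,0,0]],[[0,0.01,0],[0,0,0]]]'
python3 - <<'E'
from h import *;from plant import *
g=snapshot("scene");w=snapshot("wrist");cv2.imwrite("pics/w8.png",np.hstack([w["color"][:,100:460,::-1],cv2.resize(g["color"][160:370,230:440,::-1],(420,420))]))
E
```

```text
clock: 12.63
tool_pos: [0.4731, 0.1649, 0.0516]
orientation: [180.0, -0.0, 97.0]
force: [-1.3, 1.2, 0.3]
opening: 0.0002
clock: 12.88
tool_pos: [0.4736, 0.1648, 0.0514]
orientation: [-179.9, 0.0, 96.9]
force: [-9.4, 3.7, 5.1]
opening: 0.0003
clock: 13.13
tool_pos: [0.474, 0.1648, 0.0512]
orientation: [-179.7, 0.0, 96.9]
force: [-17.2, 6.7, 10.1]
opening: 0.0005
```

View pics/w8.png

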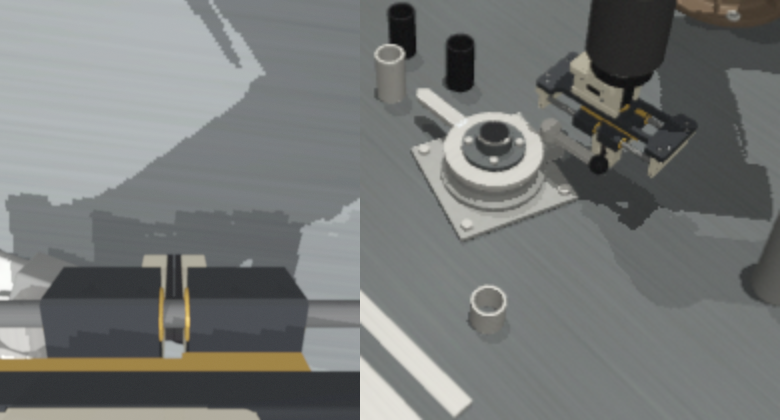

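The force climbed to 20 N: the lever is at its stop. The scene view shows it alongside the base with the ball at (598,163). Backing off now and leaving upwards.

```bash
python3 -m handwheel '[[[0,-0.03,0],[0,0,0]],[[0,-0.08,0],[0,0,0]],[[0,-0.15,0],[0,0,0]],[[0,-0.18,-0.1],[0,0,0]],[[0,-0.18,-0.3],[0,0,0]]]'
python3 -m handwheel '[[[0,0,-0.2],[0,0,0]],[[0,0,-0.4],[0,0,0]],[[0,0,-0.6],[0,0,0]],[[0,0,-0.6],[0,0,0]],[[0,0,-0.6],[0,0,0]]]'
python3 - <<'E'
from h import *;from plant import *
w=snapshot("wrist");t=snapshot("top");g=snapshot("scene")
for n,s in(("wrist",w),("top",t),("scene",g)):
    P=cloud(s);Z=P[:,:,2]
    q=P[(Z>.05)&(Z<.064)&(P[:,:,1]<-.013)&(P[:,:,1]>-.075)&(np.abs(P[:,:,0]-.59)<.03)]
    if len(q)>20:
        f=cv2.fitLine(q[:,:2].astype(np.float32),cv2.DIST_L2,0,.01,.01).ravel();print(n,len(q),"arm x at tube",f[2]+f[0]/f[1]*(-.144-f[3]))
    for nm,c,h in(("tall",(.593,-.1445),.08),("short",(.735,.228),.04)):
        m=(np.abs(Z-h)<.01)&(np.hypot(P[:,:,0]-c[0],P[:,:,1]-c[1])<.04)
        if m.sum()>20: print(n,nm,m.sum(),cv2.minEnclosingCircle(P[m][:,:2].astype(np.float32)))
    b=(np.hypot(P[:,:,0]-.495,P[:,:,1]-.17)<.04)&(Z>.03)&(Z<.075)&(s["color"].max(2)<70)
    if b.sum()>10:
        c=ray(s,[np.argwhere(b)[:,::-1].mean(0)],.054)[0];print(n,"ball",b.sum(),c,"phi",np.degrees(np.arctan2(c[1]-.0885,c[0]-.503)))
cv2.imwrite("pics/end.png",np.hstack([w["color"][:,:,::-1][:,:380],cv2.resize(t["color"][100:310,150:360,::-1],(420,420))]))
E
```

```text
clock: 13.65
tool_pos: [0.4373, 0.1583, 0.1085]
orientation: [-179.6, 0.3, 96.9]
force: [1.5, 0.7, -0.4]
opening: 0.0005
clock: 14.07
tool_pos: [0.442, 0.1616, 0.2343]
orientation: [179.7, -0.2, 96.9]
force: [-0.1, -1.2, 0.1]
opening: 0.0003
wrist 739 arm x at tube 0.5956556
wrist ball 263 [0.49376803 0.17258939 0.054     ] phi 96.26527194810649
top 189 arm x at tube 0.59404445
top tall 83 ((0.5919336676597595, -0.14431145787239075), 0.020959068089723587)
top short 82 ((0.7348012924194336, 0.22800272703170776), 0.021448321640491486)
scene 143 arm x at tube 0.5978795
scene tall 98 ((0.5930783748626709, -0.14161130785942078), 0.022408248856663704)
scene short 136 ((0.7372071146965027, 0.2319529801607132), 0.02138655073940754)
scene ball 77 [0.49908554 0.17742861 0.054     ] phi 92.52041678070822
```

View pics/end.png

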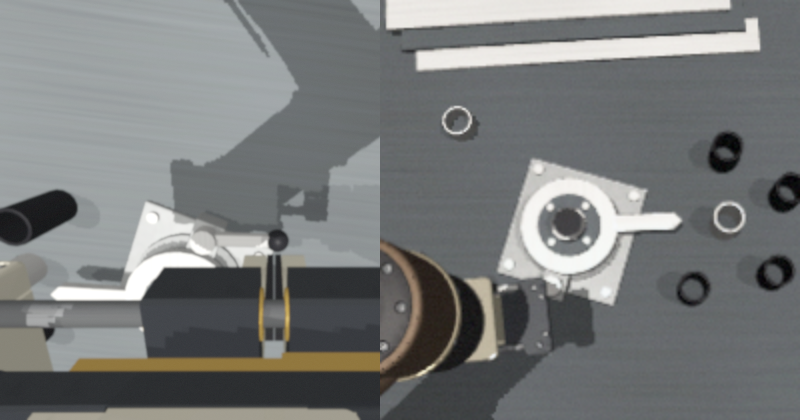

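The final views show the pointer tip (682,220) aimed at the tall tube (729,217), both tubes unmoved, the lever at about 96° (expected stop 96°), and the gripper clear.

```bash
python3 -m handwheel '[[[0,0,0],[0,0,0]],[[0,0,0],[0,0,0]],[[0,0,0],[0,0,0]]]'; python3 -c "
from plant import *
print(close_job())"
```

```text
clock: 14.47
tool_pos: [0.4409, 0.1607, 0.2307]
orientation: [-179.9, 0.1, 96.9]
force: [0.9, 0.4, 0.6]
opening: 0.0004
the job is handed in; nothing more can be done
None
```

I pushed the pointer round with the closed fingertips until it aimed at the tall tube. I then pushed the lever's ball until the force rose sharply at its stop, backed off and handed the job in at about 14.5 s. The hand-in gave no verdict.

- **Pointer:** in the last check its line passed about 2–5 mm from the tall tube's axis, depending on the camera (limit 14 mm).
- **Lever:** the wrist view put it at about 96°, which is about 1.19 rad and where I expected the stop. The scene camera read 92.5°, about 4° further round. Both are well past the 1.08 rad needed.
- **Tubes:** in the top view both stood within 1 mm of where they started. The scene camera differed by 3–5 mm, which I put down to its coarser depth.
- **Hammer and can:** I did not measure them again at the end. The arm never came near them.
- **Force:** the highest reading was about 21 N, at the lever stop, fairly close to the 25 N limit. The pushes before that stayed at about 4 N or less. I only read the force at the end of each move, so a brief higher peak could have gone unseen.

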